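# Find the tea tin in the wooden boxes

### The job

A small metal tea tin is put away in one of the two wooden tea boxes. Open the boxes one after the other (each lid has a brass pull at its front and swings up to a stop) until you find the tin, then take it out and stand it upright on the middle of the dark saucer. Leave the tea light in its box and do not disturb the shakers or the banana; opened lids may stay open.

Things in the scene. Friction and masses are not known exactly. Their poses are not given: they have to be found in the camera images.
- box_a: one of two identical oak tea boxes, 124 (x) x 180 (y) x 75 mm high, fixed to the worktop. Origin: centre of underside; x from its front (pull) to its back (hinge), z up. Rim 62 mm up, walls 8 mm; inside x runs from -46 to 49 mm, floor 8 mm up. A 5 mm partition along x at y = 0, 50 mm high, makes two compartments 80 mm wide, middles at y = +42 and -42 mm. Either box may stand left of the other.
- box_b: the second oak tea box, same size, axes and inside as box_a. One of the two boxes holds the tin, the other the tea light.
- box_a_lid (a joint): lid of box_a, 11 mm thick, top 74 mm up when shut. 0 = shut, grows in rad as its front edge rises; stops at 1.047 (60 degrees), so the open lid still overhangs the box and a gripper reaches in only leaning back toward the box's front, about 20 to 40 degrees from vertical. The hinge is stiff (about 0.2 Nm): the lid stays where it is left; 2 to 3 N at the pull move it.
- box_b_lid (a joint): hinged lid of box_b, the same as that of box_a.
- box_a_grip (a point): gripping point on the brass pull of box_a's lid, 146 mm from the hinge line. The pull is a flat tongue, 14 mm wide (y), 10 mm thick, jutting 40 mm from the middle of the lid's front edge; this point is 9 mm short of its free end and 69 mm up when shut. It moves with the lid; axes as the box's when shut. Pinch across the 14 mm from above; it turns in the pinch as the lid rises.
- box_b_grip (a point): gripping point on the brass pull of box_b's lid, the same as that of box_a.
- box_a_hinge (a point): middle of the hinge line of box_a's lid, at x = 60, y = 0, z = 62 mm in the box's frame; the hinge line runs along the box's y.
- box_b_hinge (a point): middle of the hinge line of box_b's lid, the same as that of box_a.
- tin: rectangular metal tea tin with rounded edges, 64 (x) x 30 (y) x 44 mm (z), 0.12 kg or so, lid firmly shut. Origin: centre of its underside; z up. It stands in the middle of one compartment of a box, on its floor, with its 64 mm length about along the box's x, a little toward the back; pinch it across its 30 mm.
- tea_light: round tea light in a metal cup, 38 mm across, 15 mm high, lying in the box without the tin. To be left there. Origin: centre of its underside.
- saucer: dark round stoneware saucer, 245 mm across, rim 20 mm high, loose on the worktop, 0.38 kg. Origin: centre of its underside; the middle of its upper face is nearly level, 8 to 11 mm up, out to about 85 mm from the centre.
- salt_shaker: bystander: glass shaker with a grey cap, 44 mm across, 90 mm high, standing behind the boxes. Origin: centre of its underside.
- pepper_shaker: bystander: glass shaker with a grey cap, 44 mm across, 90 mm high, standing behind the boxes. Origin: centre of its underside.
- banana: bystander: banana, 196 mm long, 35 mm high, lying at the left. Origin: centre of its underside.
Things that resemble listed ones, but are neither listed nor needed, are in the scene too. Leave any white look-alike of the box_b alone.

How it is judged:
On the way, in this order (a step that is already met when the one before it is completed fails the run):
1. the lid of the box that holds the tin has been opened more than halfway (value of joint box_a_lid above 0.6 rad), for 0.2 s.
2. the tin has been lifted clear of its box (height (world z) of tin above 0.07 m and contact force between tin and box_a below 0.05 N), for 0.2 s.
At the end, for the whole second after the job is handed in: The tin stands upright (within 0.2 rad) on the saucer, its middle within 50 mm of the saucer's centre, released and at rest; the saucer lies flat; the tea light is still in its box. The lids may be open or shut (horizontal distance between tin and saucer below 0.05 m and z of tin in the frame of saucer between 0.004 and 0.016 m and angle between tin's own z axis and vertical below 0.2 rad and angle between saucer's own z axis and vertical below 0.1 rad and linear speed of tin below 0.02 m/s and contact force between tin and the fingers below 0.1 N and height (world z) of tea_light below 0.06 m and horizontal distance between tea_light and box_b below 0.1 m); the robot touches nothing.
It fails at once if a shaker or the banana is moved by more than 30 mm (distance of any of salt_shaker, pepper_shaker, banana from where it was at the start of the episode above 0.03 m).
It fails at once if the tea light is taken out of its box (height (world z) of tea_light above 0.08 m).
It also fails if it takes over 67 s, if anything falls off the work surface, if the arm or the gripper's body presses on something with over 40 N, if the wrist force passes 120 N, or if a joint passes its speed limit or range.

### The arm

A 7-joint arm with a two-finger parallel gripper is mounted at the origin on the work surface; the furniture and walls round the work are solid. World frame = base frame: x ahead of the robot, y to its left, z up, the work surface at z = 0. Lengths are in m, angles in rad, forces in N, time in s.
With the tool pointing down it reaches from about 0.4 to 0.875 m from the base axis. Payload 6.5 kg.
Tool frame: the origin (TCP) lies midway between the tips of the shut fingers; the grasp point (between the pads) lies 19 mm behind it; z points along the fingers, y is the line along which they close (so a half turn about z gives the same grasp; the last joint's range is limited). The gripper opens to 85 mm and grips with 20 to 120 N. Pads are 22 mm wide; open, the fingers measure 114 mm over their backs; the gripper's body (76 mm by 85 mm) begins 54 mm behind the grasp point. The pads swing forward as they close: fully open they stand 13 mm farther back than shut.
Start: joints at [-1.393, 0.536, -0.004, 1.538, 0.003, 1.067, -0.071], TCP at [0.157, 0.631, 0.231] pointing down, gripper open.
Joint ranges: [-2.7, 2.7], [-0.37, 2.16], [-1.27, 1.26], [0.24, 2.4], [-1.31, 4.45], [0.19, 1.91], [-2.76, 2.76]. Speed limits (rad/s): [2.39, 2.39, 3.14, 3.14, 3.14, 3.14, 3.14].

### API

Orientations are given as [roll, pitch, yaw] about the fixed x, y, z axes, in that order (R = Rz(yaw) Ry(pitch) Rx(roll)).
In Python, from rig import env gives the robot as it stands.
- The arm moves only by the tool drive_tool, never from a script. Its argument "increments" is a list of rows, each a list of 5 numbers: the finger opening in m, from 0 to 0.0854, then the shift along the tool's x, y, z in m, then the turn about the tool's z in degrees. In form: [[fingers, tx, ty, tz, yaw], ...]. A call has 1 to 20 rows; each row shifts and turns the commanded pose from where the row before left it, along the tool's axes as they then stand; what a row does not reach is not made up. A row lasts 1/8 s, in which the tool goes at most 62.5 mm and 10.7 degrees, less where a joint would pass 70% of its speed; a pose out of reach is approached as far as the arm can. A call with a gripper value outside its range is refused whole. The fingers move at their own pace and stop on an object; "squeeze" is the grip in N (left out, the last holds). Time passes only in rows, so rows that do not move let the fingers close. It gives the time, the measured TCP pose, the force, the opening and the grip force at its end, in the units of the state.
- env.read_state(): the state, without advancing time (a new reading comes with each control period).
- env.get_image(name): name is "side" or "top"; returns (picture, depth): 480x640x3 uint8, blue, green, red; 480x640 float32, m along the optical axis (not along the pixel's ray), 0 where there is no reading.
- env.calibration(name): a dict with "K" (3x3 intrinsics, pixels), "distortion" ([k1, k2, p1, p2, k3] as OpenCV has them; the pictures are not rectified), "R" (3x3) and "t" (3): a world point X has camera coordinates R X + t. Camera axes: x right, y down, z forward; pixel columns grow to the right and rows downward; lengths in m; the calibration is good to about 2 mm. A picture is of the moment at which its call begins. calibration takes no time and is no camera call.
- env.hand_in(): hands the job in; it is judged then, once.
The state is a dict: "time_s": time; "q": joint angles; "dq": joint speeds; "effort": joint torques, N m; "position": TCP position; "orientation": TCP orientation; "ft_force": force on the tool from outside, world axes, zero at the start; "ft_torque": the same for the moment, N m; "grip_width": finger opening in m; "finger_force": force on a finger pad.
Only numpy, scipy, OpenCV 4.12 (cv2) and the standard library are available. Lean on these libraries where they do the work, as an engineer would, in place of code of your own. Each camera call takes 0.05 s, during which the arm holds its last target. There are 200 camera calls.

## Working session

There is one attempt and no reset: what is moved stays moved. The work goes in short steps, Python scripts to look and compute and a tool call to move; the robot and the scene stay as the last step left them, time stands still between calls to the robot, and variables do not carry over. Pictures are saved under pics/ and viewed, at most 10 in all, crops included, and the job is handed in when it is done.

Besides the shell and the picture viewer there is one more tool, called after "Call:" as name(argument=value, ...), one argument or row to a line, values as JSON. drive_tool: Moves the arm, as the interface text tells. Its arguments: {"type":"object","properties":{"increments":{"type":"array"},"squeeze":{"type":"number"}},"required":["increments"]}

```bash
mkdir -p pics; ls; python3 - <<'E'
from rig import env
import cv2, numpy as np
for n in ("top","side"):
    im,d=env.get_image(n); cv2.imwrite(f"pics/{n}0.png",im); np.save(f"pics/{n}0.npy",d)
    c=env.calibration(n); print(n,c["K"],c["distortion"],"cam at",-np.array(c["R"]).T@c["t"],c["R"])
print(env.read_state())
E
```

```text
pics
top [[448.04568017   0.         318.22141485]
 [  0.         448.04568017 242.02514624]
 [  0.           0.           1.        ]] [0.00529273 0.         0.         0.         0.        ] cam at [0.26815039 0.06188888 1.33233066] [[ 1.89260918e-02 -9.99820726e-01 -5.65370794e-04]
 [-9.86548526e-01 -1.85830181e-02 -1.62408982e-01]
 [ 1.62369360e-01  3.63153302e-03 -9.86723367e-01]]
side [[511.30859053   0.         325.96892117]
 [  0.         511.30859053 234.62493281]
 [  0.           0.           1.        ]] [-0.02629534  0.          0.          0.          0.        ] cam at [ 0.10335131 -0.92785475  0.82933392] [[ 0.92768809 -0.37315499 -0.0122536 ]
 [-0.22478143 -0.53201428 -0.81635416]
 [ 0.29810754  0.76007642 -0.57742162]]
{'time_s': 0.1, 'q': array([-1.39318371,  0.53711076, -0.0044066 ,  1.53876058,  0.00264137,
        1.06729486, -0.07117743]), 'dq': array([ 0.000175  , -0.00321052,  0.00067844, -0.00140496, -0.00149011,
        0.00018092,  0.00046426]), 'effort': array([ 2.00596623e-03, -5.84565639e+01,  1.05152763e+00, -2.59776825e+01,
        1.26136895e-02,  4.60783296e-03, -3.49794800e-05]), 'position': array([0.15682144, 0.63021996, 0.23049318]), 'orientation': array([-3.14003279e+00,  1.68267753e-04,  2.89786689e+00]), 'ft_force': array([ 0.21000599,  0.53907808, -0.79113746]), 'ft_torque': array([-0.07176662, -0.04087501, -0.05581365]), 'finger_force': 0.0, 'grip_width': 0.08562068296641974}
```

View pics/top0.png

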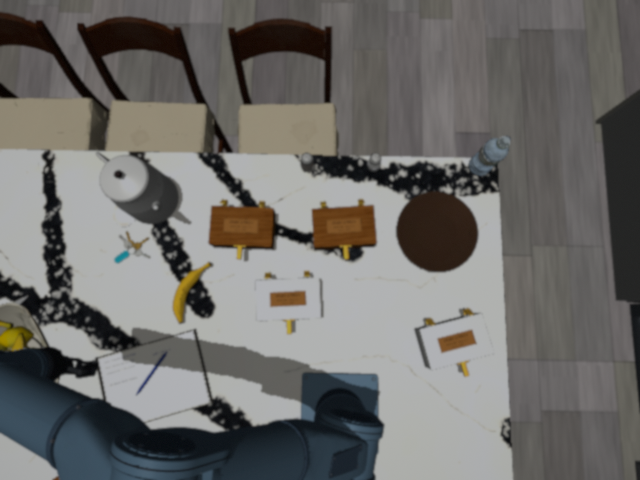

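View pics/side0.png

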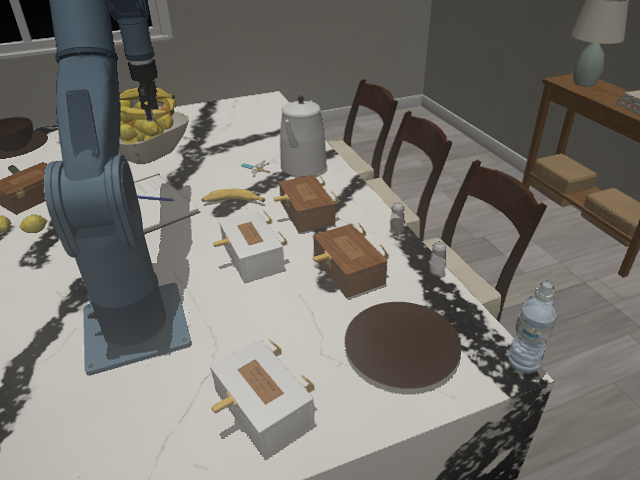

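The top view shows the oak boxes at about (242,227) and (344,226), with pulls at (240,252) and (346,252) facing the robot. The dark saucer is at (437,231), the shakers at (307,160) and (375,160), and the banana at (192,290). The white boxes at (288,298) and (458,340) are decoys.

```bash
cat > h.py <<'E'
import numpy as np, cv2
from rig import env
def world(n,uv,depth=None,z=None):
    c=env.calibration(n);K=np.array(c["K"]);R=np.array(c["R"]);t=np.array(c["t"]);D=np.array(c["distortion"])
    p=cv2.undistortPoints(np.array(uv,float).reshape(-1,1,2),K,D).reshape(-1,2)
    r=np.c_[p,np.ones(len(p))]
    C=-R.T@t; rw=r@R
    s=np.array(depth).reshape(-1,1) if depth is not None else ((z-C[2])/rw[:,2]).reshape(-1,1)
    return C+rw*s
def cloud(n,d,u0,v0,u1,v1):
    v,u=np.mgrid[v0:v1,u0:u1]; m=d[v,u]>0
    uv=np.c_[u[m],v[m]]; return uv,world(n,uv,d[uv[:,1],uv[:,0]])
def pix(n,P):
    c=env.calibration(n);return cv2.projectPoints(np.array(P,float).reshape(-1,1,3),cv2.Rodrigues(np.array(c["R"]))[0],np.array(c["t"]),np.array(c["K"]),np.array(c["distortion"]))[0].reshape(-1,2)
E
python3 - <<'E'
from h import *
d=np.load("pics/top0.npy"); im=cv2.imread("pics/top0.png"); hsv=cv2.cvtColor(im,cv2.COLOR_BGR2HSV)
for nm,(u0,v0,u1,v1) in dict(L=(200,195,282,265),R=(305,195,385,265)).items():
    uv,P=cloud("top",d,u0,v0,u1,v1)
    m=(P[:,2]>0.067)&(P[:,2]<0.085)
    # lid top: exclude brass by hue
    h=hsv[uv[:,1],uv[:,0]].astype(int); 
    brass=(h[:,2]>150)&(h[:,0]>15)
    Q=P[m&~brass]; r=cv2.minAreaRect((Q[:,:2]*1000).astype(np.float32)); print(nm,"zmed",np.median(Q[:,2]),r)
    B=P[brass&(P[:,2]>.05)]; f=B[B[:,0]<r[0][0]/1000-.05]; print(" pull n",len(f),f.min(0),f.max(0),f.mean(0))
uv,P=cloud("top",d,390,185,485,278)
h=im[uv[:,1],uv[:,0]].astype(int); m=(P[:,2]>0.004)&(P[:,2]<.03)&(h.sum(1)<200)
Q=P[m];print("saucer",cv2.minEnclosingCircle((Q[:,:2]*1000).astype(np.float32)),np.median(Q[:,2]))
E
```

```text
L zmed 0.07501044286088299 ((511.3638916015625, 288.7447204589844), (181.5558319091797, 165.91116333007812), 89.74533081054688)
 pull n 60 [0.42186801 0.28417325 0.06972193] [0.45955936 0.29666447 0.08016535] [0.43994405 0.29072148 0.07472588]
R zmed 0.07526413943819865 ((514.2417602539062, -7.014961242675781), (173.3308563232422, 180.15191650390625), 4.71470308303833)
 pull n 38 [ 0.43076061 -0.01574258  0.07034515] [ 0.4622665  -0.00665296  0.07985665] [ 0.44750279 -0.01142613  0.07550029]
saucer ((570.5982666015625, -299.2253112792969), 169.7505340576172) 0.012988243079170125
```

```bash
python3 - <<'E'
from h import *
d=np.load("pics/top0.npy"); im=cv2.imread("pics/top0.png"); hsv=cv2.cvtColor(im,cv2.COLOR_BGR2HSV)
for nm,(u0,v0,u1,v1) in dict(L=(200,195,282,265),R=(305,195,385,265)).items():
    v,u=np.mgrid[v0:v1,u0:u1];uv=np.c_[u.ravel(),v.ravel()];h=hsv[uv[:,1],uv[:,0]].astype(int)
    dd=d[uv[:,1],uv[:,0]];P=world("top",uv,dd);m=(P[:,2]>0.069)&(P[:,2]<.081)
    img=np.zeros(d.shape,np.uint8);img[uv[m][:,1],uv[m][:,0]]=255
    img=cv2.morphologyEx(img,cv2.MORPH_OPEN,np.ones((13,13),np.uint8))
    q=np.argwhere(img)[:,::-1];W=world("top",q,z=.074);print(nm,cv2.minAreaRect((W[:,:2]*1000).astype(np.float32)))
uv,P=cloud("top",d,390,185,485,278)
img=np.zeros(d.shape,np.uint8);g=im.sum(2);img[185:278,390:485]=(g[185:278,390:485]<170)*255
img=cv2.morphologyEx(img,cv2.MORPH_OPEN,np.ones((31,31),np.uint8));q=np.argwhere(img)[:,::-1]
W=world("top",q,z=.018);print("saucer",cv2.minEnclosingCircle((W[:,:2]*1000).astype(np.float32)))
E
```

```text
L ((524.9254150390625, 297.7256164550781), (90.65023040771484, 155.24061584472656), 1.0824809074401855)
R ((548.8883666992188, 28.270156860351562), (52.9792594909668, 34.58466720581055), 0.9234788417816162)
saucer ((530.6986694335938, -281.7744445800781), 125.0262680053711)
```

```bash
python3 - <<'E'
from h import *
d=np.load("pics/top0.npy"); im=cv2.imread("pics/top0.png"); hsv=cv2.cvtColor(im,cv2.COLOR_BGR2HSV)
o=im.copy()
for nm,(u0,v0,u1,v1) in dict(L=(200,190,282,268),R=(302,190,388,268)).items():
    v,u=np.mgrid[v0:v1,u0:u1];uv=np.c_[u.ravel(),v.ravel()]
    P=world("top",uv,d[uv[:,1],uv[:,0]]);m=(P[:,2]>0.066)&(P[:,2]<.084)
    img=np.zeros(d.shape,np.uint8);img[uv[m][:,1],uv[m][:,0]]=255
    img=cv2.morphologyEx(img,cv2.MORPH_CLOSE,np.ones((7,7),np.uint8))
    img=cv2.morphologyEx(img,cv2.MORPH_OPEN,np.ones((21,21),np.uint8))
    q=np.argwhere(img)[:,::-1];W=world("top",q,z=.074);r=cv2.minAreaRect((W[:,:2]*1000).astype(np.float32));print(nm,r)
    o[img>0]=o[img>0]//2+np.array([0,100,0],np.uint8)
c=cv2.resize(o[180:280,195:490],None,fx=2.7,fy=2.7,interpolation=cv2.INTER_NEAREST);cv2.imwrite("pics/c1.png",c)
E
```

```text
L ((516.4887084960938, 288.4259033203125), (113.79032135009766, 178.57106018066406), 1.0786821842193604)
R ((522.0436401367188, -6.471099853515625), (113.7905502319336, 177.82452392578125), 1.079776644706726)
```

View pics/c1.png

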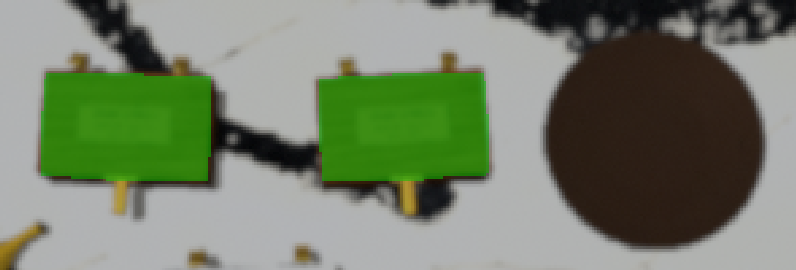

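```bash
python3 - <<'E'
from h import *
np.set_printoptions(precision=4,suppress=True)
f=lambda l:np.array(l)/2.7+[195-.3,180-.3]
for nm,c,p in (("L",[(45,71),(213,72),(209,182),(38,177)],[(123,181),(119,215)]),("R",[(317,78),(486,70),(491,178),(320,184)],[(408,180),(410,215)])):
    W=world("top",f(c),z=.074)[:,:2];T=world("top",f(p),z=.074)[:,:2]
    print(nm,W.tolist(),"mean",W.mean(0),"pull",T)
    for a,b in ((0,1),(3,2)): e=W[a]-W[b];print("  yaw y-edge",np.degrees(np.arctan2(-e[0],e[1])),np.hypot(*e))
    for a,b in ((0,3),(1,2)): e=W[a]-W[b];print("  yaw x-edge",np.degrees(np.arctan2(e[1],e[0])),np.hypot(*e))
    e=T[0]-T[1];print("  pull yaw",np.degrees(np.arctan2(e[1],e[0])),np.hypot(*e))
s=world("top",f([(655,27),(655,249),(544,138),(765,138)]),z=.018);print(s)
E
```

```text
L [[0.5746921510590933, 0.3766139882598889], [0.576992737504671, 0.19718866744408683], [0.4581162941002504, 0.19722878132394076], [0.46005099273438466, 0.37738225619743376]] mean [0.5175 0.2871] pull [[0.4575 0.2877]
 [0.4214 0.2902]]
  yaw y-edge 0.7346046272512413 0.1794400692371887
  yaw y-edge -0.6152854131810405 0.1801638631018973
  yaw x-edge -0.3839620260173211 0.11464373257031882
  yaw x-edge -0.019333989665806423 0.11887645017247007
  pull yaw -3.9421782812182635 0.03616848545445117
R [[0.5725110798419633, 0.08598314000552404], [0.5846612988273219, -0.0943381547793587], [0.4679665162654402, -0.09942484775622937], [0.4581881339833874, 0.08040959029612071]] mean [ 0.5208 -0.0068] pull [[ 0.4642 -0.0121]
 [ 0.4271 -0.0145]]
  yaw y-edge 3.8548168626463837 0.18073017781845052
  yaw y-edge 3.112356394022738 0.1801000884776532
  yaw x-edge 2.791112732603969 0.11445872795967134
  yaw x-edge 2.495927018565585 0.11680559371282602
  pull yaw 3.744157243909964 0.03713489188986863
[[ 0.6518 -0.2909  0.018 ]
 [ 0.402  -0.2849  0.018 ]
 [ 0.5227 -0.1653  0.018 ]
 [ 0.5273 -0.4092  0.018 ]]
```

Call:
drive_tool(
  increments=[
    [0.085, 0, 0, -0.02, -8],
    [0.085, 0, 0, -0.02, -7.5],
    [0.085, -0.035, -0.045, -0.004, 0],
    [0.085, -0.035, -0.045, -0.004, 0],
    [0.085, -0.035, -0.045, -0.004, 0],
    [0.085, -0.035, -0.045, -0.004, 0],
    [0.085, -0.035, -0.045, -0.004, 0],
    [0.085, -0.035, -0.045, -0.004, 0],
    [0.085, -0.035, -0.045, -0.004, 0],
    [0.085, -0.035, -0.045, -0.004, 0],
    [0.085, -0.035, -0.045, -0.004, 0],
    [0.085, -0.035, -0.045, -0.004, 0],
    [0.085, -0.035, -0.045, -0.004, 0],
    [0.085, -0.035, -0.045, -0.004, 0],
    [0.085, -0.035, -0.045, -0.004, 0],
    [0.085, -0.035, -0.045, -0.004, 0],
  ],
)

```text
time_s: 2.1
position: [0.6644, 0.0128, 0.3271]
orientation: [3.141, -0.001, -3.114]
ft_force: [0.6, 0.3, 0.4]
grip_width: 0.0847
finger_force: 0.0
```

```bash
python3 -c "
from rig import env
print(env.read_state())"
```

```text
{'time_s': 2.1, 'q': array([-0.26244542,  0.49565447,  0.26710011,  1.39338344, -0.13201027,
        1.27050422,  1.61107053]), 'dq': array([ 0.60869706,  0.51710168,  0.10787622, -0.83182539, -0.16759934,
        0.33876889,  0.66748104]), 'effort': array([ -2.10591227, -60.71398973,   5.41549131, -24.80956614,
         0.39549524,  -0.28701944,  -0.85374461]), 'position': array([0.66437631, 0.01280456, 0.32707022]), 'orientation': array([ 3.14138329e+00, -5.12852643e-04, -3.11440932e+00]), 'ft_force': array([0.5724653 , 0.29168119, 0.42458603]), 'ft_torque': array([ 0.04156718, -0.04207445, -0.00987609]), 'finger_force': 0.0, 'grip_width': 0.08474638781563987}
```

Call:
drive_tool(
  increments=[
    [0.085, -0.05, 0, -0.02, 0],
    [0.085, -0.05, 0, -0.02, 0],
    [0.085, -0.05, 0, -0.02, 0],
    [0.085, -0.05, 0, -0.02, 0],
    [0.085, -0.04, 0, -0.02, 0],
    [0.085, -0.04, 0, -0.02, 0],
  ],
)

```text
time_s: 2.85
position: [0.8612, -0.0073, 0.4091]
orientation: [3.109, 0.018, 3.095]
ft_force: [-0.4, -2.6, 0.0]
grip_width: 0.0846
finger_force: 0.0
```

```bash
python3 -c "
from rig import env
s=env.read_state();print(s['q'],s['position'],s['orientation'])"
```

```text
[-0.14890344  1.05095082  0.86810268  0.31897165 -0.8009484   1.85473961
  1.61907013] [ 0.8612446  -0.00734767  0.40911651] [3.10912194 0.01809638 3.09530754]
```

Call:
drive_tool(
  increments=[
    [0.085, -0.05, 0, 0, 0],
    [0.085, -0.05, 0, 0, 0],
    [0.085, -0.05, 0, 0, 0],
    [0.085, -0.05, 0, 0, 0],
  ],
)

```text
time_s: 3.35
position: [0.8724, -0.017, 0.3996]
orientation: [3.041, 0.021, 3.085]
ft_force: [0.1, -0.9, 0.9]
grip_width: 0.0851
finger_force: 0.0
```

```bash
cat >> h.py <<'E'
from scipy.spatial.transform import Rotation as Ro
np.set_printoptions(precision=4,suppress=True)
def st():
    s=env.read_state(); M=Ro.from_euler('xyz',s['orientation']).as_matrix()
    print(s['time_s'],'q',s['q'],'\np',s['position'],'rpy deg',np.degrees(s['orientation']),'\nx',M[:,0],'y',M[:,1],'z',M[:,2],'tilt',np.degrees(np.arccos(-M[2,2])),'F',s['ft_force'],s['grip_width'],s['finger_force'])
    return s,M
E
python3 -c "
from h import *
st()"
```

```text
3.35 q [-0.0976  1.1327  1.2591  0.2454 -1.2709  1.9086  1.6299] 
p [ 0.8724 -0.017   0.3996] rpy deg [174.2504   1.215  176.7557] 
x [-0.9982  0.0566 -0.0212] y [0.0542 0.9935 0.1002] z [ 0.0267  0.0988 -0.9947] tilt 5.876124373801958 F [ 0.1244 -0.8828  0.926 ] 0.0850692316594555 0.0
```

Call:
drive_tool(
  increments=[
    [0.085, 0.05, 0, 0, 0],
    [0.085, 0.05, 0, 0, 0],
    [0.085, 0.02, 0, 0, 0],
    [0.085, 0, 0, 0, 0],
  ],
)

```text
time_s: 3.85
position: [0.7873, -0.0105, 0.4063]
orientation: [3.038, 0.038, 3.078]
ft_force: [0.8, 0.3, 0.8]
grip_width: 0.0854
finger_force: 0.0
```

```bash
python3 -c "
from h import *
st()"
```

```text
3.85 q [-0.4286  0.9333  1.2439  0.897  -0.9946  1.7407  1.9108] 
p [ 0.7873 -0.0105  0.4063] rpy deg [174.0559   2.2052 176.3386] 
x [-0.9972  0.0638 -0.0385] y [0.0595 0.9928 0.1035] z [ 0.0448  0.1009 -0.9939] tilt 6.338636491070398 F [0.7599 0.3292 0.7978] 0.08537952068461323 0.0
```

Call:
drive_tool(
  increments=[
    [0.085, 0.0, 0, -0.06, 0],
    [0.085, 0, 0, -0.06, 0],
    [0.085, 0, 0, -0.06, 0],
    [0.085, 0, 0, -0.06, 0],
    [0.085, 0, 0, -0.06, 0],
    [0.085, 0, 0, -0.06, 0],
  ],
)

```text
time_s: 4.6
position: [0.7797, 0.0198, 0.5872]
orientation: [3.133, 0.125, -3.064]
ft_force: [0.6, 2.2, -1.9]
grip_width: 0.0852
finger_force: 0.0
```

```bash
python3 -c "
from h import *
st()"
```

```text
4.6 q [-0.0454  0.7318 -0.1497  0.3814  0.1059  1.9062  1.5394] 
p [0.7797 0.0198 0.5872] rpy deg [ 179.4875    7.1668 -175.5544] 
x [-0.9892 -0.0769 -0.1248] y [-0.0786  0.9969  0.0089] z [ 0.1237  0.0186 -0.9921] tilt 7.185045119711662 F [ 0.5696  2.2283 -1.8778] 0.08520496416950141 0.0
```

Call:
drive_tool(
  increments=[
    [0.085, 0.0, 0, -0.06, 0],
    [0.085, 0, 0, -0.06, 0],
    [0.085, 0, 0, -0.06, 0],
    [0.085, 0, 0, -0.06, 0],
    [0.085, 0, 0, -0.06, 0],
    [0.085, 0, 0, -0.06, 0],
  ],
)

```text
time_s: 5.35
position: [0.7271, 0.0365, 0.7841]
orientation: [-3.139, 0.432, -3.046]
ft_force: [0.4, -0.5, 0.6]
grip_width: 0.085
finger_force: 0.0
```

```bash
python3 -c "
from h import *
st()"
```

```text
5.35 q [-0.155   0.5602  0.2098  0.2442 -0.1571  1.9089  1.5797] 
p [0.7271 0.0365 0.7841] rpy deg [-179.8636   24.7652 -174.5344] 
x [-0.9039 -0.0865 -0.4189] y [-0.0943  0.9955 -0.0022] z [ 0.4172  0.0375 -0.908 ] tilt 24.765569829450214 F [ 0.4166 -0.4837  0.5673] 0.08498104163552157 0.0
```

Call:
drive_tool(
  increments=[
    [0.085, 0.0, -0.04, 0, 0],
    [0.085, 0, -0.04, -0.04, 0],
    [0.085, 0, -0.02, -0.05, 0],
    [0.085, 0, 0, 0, 0],
  ],
)

```text
time_s: 5.85
position: [0.6925, -0.0691, 0.8319]
orientation: [-3.127, 0.502, -3.052]
ft_force: [0.9, -0.0, -0.4]
grip_width: 0.0851
finger_force: 0.0
```

```bash
python3 -c "
from h import *
st()"
```

```text
5.85 q [ 0.0378  0.4907  0.1259  0.2442 -0.1603  1.9092  1.6981] 
p [ 0.6925 -0.0691  0.8319] rpy deg [-179.138    28.7683 -174.8903] 
x [-0.8731 -0.0781 -0.4813] y [-0.0818  0.9966 -0.0132] z [ 0.4806  0.0279 -0.8765] tilt 28.780113674273398 F [ 0.9329 -0.0419 -0.4425] 0.08510055823704024 0.0
```

Call:
drive_tool(
  increments=[
    [0.04, 0.042, 0.006, 0.035, 0],
    [0.04, 0.042, 0.006, 0.035, 0],
    [0.04, 0.042, 0.006, 0.035, 0],
    [0.04, 0.042, 0.006, 0.035, 0],
    [0.04, 0.042, 0.006, 0.035, 0],
    [0.04, 0.042, 0.006, 0.035, 0],
    [0.04, 0.042, 0.006, 0.035, 0],
    [0.04, 0.042, 0.006, 0.035, 0],
    [0.04, 0.042, 0.006, 0.035, 0],
    [0.04, 0.042, 0.006, 0.035, 0],
    [0.04, 0.042, 0.006, 0.035, 0],
    [0.04, 0.042, 0.006, 0.035, 0],
    [0.04, 0.042, 0.006, 0.035, 0],
    [0.04, 0, 0, 0, 0],
  ],
)

```text
time_s: 7.6
position: [0.4632, -0.0312, 0.2408]
orientation: [-3.097, 0.484, -3.043]
ft_force: [0.5, -1.1, 0.4]
grip_width: 0.0395
finger_force: 0.0
```

```bash
cat >> h.py <<'E'
def go(*T):
    s,M=st(); p=s['position']
    for t in T: t=np.array(t,float); print('to',t,'tool inc',(t-p)@M); p=t
E
python3 -c "
from h import *
go((.407,-.0155,.122),(.445,-.013,.052))"
```

```text
7.6 q [ 0.1348 -0.0124 -0.1753  2.3681  0.0519  0.3008  1.5715] 
p [ 0.4632 -0.0312  0.2408] rpy deg [-177.4668   27.7132 -174.3654] 
x [-0.881  -0.0869 -0.465 ] y [-0.0776  0.9962 -0.0391] z [ 0.4667  0.0016 -0.8844] tilt 27.819556247667812 F [ 0.4821 -1.0906  0.3856] 0.03954665317127876 0.0
to [ 0.407  -0.0155  0.122 ] tool inc [0.1034 0.0247 0.0789]
to [ 0.445 -0.013  0.052] tool inc [-0.0011  0.0023  0.0796]
```

Call:
drive_tool(
  increments=[
    [0.04, 0.021, 0.007, 0.04, 0],
    [0.04, 0.021, 0.007, 0.04, 0],
    [0.04, 0, 0, 0, 0],
  ],
)

```text
time_s: 7.98
position: [0.4655, -0.0412, 0.1974]
orientation: [-3.052, 0.462, -3.035]
ft_force: [0.1, -0.2, 0.8]
grip_width: 0.04
finger_force: 0.0
```

```bash
python3 -c "
from h import *
go((.407,-.0155,.122),(.445,-.013,.052))"
```

```text
7.975 q [ 0.4006  0.1105 -0.4753  2.3846  0.5611  0.2262  1.0746] 
p [ 0.4655 -0.0412  0.1974] rpy deg [-174.8606   26.447  -173.9118] 
x [-0.8903 -0.095  -0.4454] y [-0.066   0.9946 -0.0802] z [ 0.4506 -0.042  -0.8917] tilt 26.906340350801557 F [ 0.1341 -0.1674  0.7758] 0.039967291058837895 0.0
to [ 0.407  -0.0155  0.122 ] tool inc [0.0833 0.0355 0.0398]
to [ 0.445 -0.013  0.052] tool inc [-0.0029  0.0056  0.0794]
```

Call:
drive_tool(
  increments=[
    [0.04, 0.03, 0.012, 0.01, 0],
    [0.04, 0.03, 0.012, 0.01, 0],
    [0.04, 0.02, 0.012, 0.01, 0],
    [0.04, 0, 0, 0, 0],
  ],
)

```text
time_s: 8.48
position: [0.4665, -0.0267, 0.1485]
orientation: [-3.085, 0.425, -3.036]
ft_force: [-0.8, 0.7, 0.3]
grip_width: 0.0404
finger_force: 0.0
```

```bash
python3 -c "
from h import *
go((.407,-.0155,.122),(.445,-.013,.052))"
```

```text
8.475 q [ 0.4012  0.2475 -0.5139  2.3928  1.0232  0.1927  0.6115] 
p [ 0.4665 -0.0267  0.1485] rpy deg [-176.7456   24.3576 -173.9695] 
x [-0.9059 -0.0957 -0.4124] y [-0.0816  0.9953 -0.0517] z [ 0.4155 -0.0132 -0.9095] tilt 24.560876254442338 F [-0.7567  0.6931  0.2587] 0.04039564268337976 0.0
to [ 0.407  -0.0155  0.122 ] tool inc [ 0.0638  0.0174 -0.0008]
to [ 0.445 -0.013  0.052] tool inc [-0.0058  0.003   0.0794]
```

Call:
drive_tool(
  increments=[
    [0.04, 0.045, 0.004, -0.02, 0],
    [0.04, 0.045, 0.004, -0.02, 0],
    [0.04, 0.045, 0.004, -0.02, 0],
    [0.04, 0, 0, 0, 0],
  ],
)

```text
time_s: 8.98
position: [0.4423, -0.0539, 0.1539]
orientation: [-3.131, 0.386, -3.042]
ft_force: [-0.0, 0.7, -0.5]
grip_width: 0.0399
finger_force: 0.0
```

```bash
python3 -c "
from h import *
go((.407,-.0155,.122),(.445,-.013,.052))"
```

```text
8.975 q [ 0.5848  0.2159 -0.5699  2.394   0.3784  0.1927  1.3582] 
p [ 0.4423 -0.0539  0.1539] rpy deg [-179.3965   22.1394 -174.296 ] 
x [-0.9217 -0.0921 -0.3769] y [-0.0954  0.9954 -0.0098] z [ 0.376   0.027  -0.9262] tilt 22.147210253093263 F [-0.0316  0.7303 -0.4978] 0.039865413779395606 0.0
to [ 0.407  -0.0155  0.122 ] tool inc [0.041  0.0419 0.0173]
to [ 0.445 -0.013  0.052] tool inc [-0.0089 -0.0005  0.0792]
```

Call:
drive_tool(
  increments=[
    [0.04, 0.045, 0.02, -0.01, 0],
    [0.04, 0.045, 0.02, -0.01, 0],
    [0.04, 0.045, 0.02, -0.01, 0],
    [0.04, 0.04, 0.01, 0, 0],
    [0.04, 0, 0, 0, 0],
  ],
)

```text
time_s: 9.6
position: [0.4258, -0.0356, 0.1179]
orientation: [3.086, 0.319, -3.037]
ft_force: [-0.1, 0.4, -0.1]
grip_width: 0.04
finger_force: 0.0
```

```bash
python3 -c "
from h import *
go((.407,-.0155,.122),(.445,-.013,.052))"
```

```text
9.6 q [ 0.6178  0.3169 -0.6176  2.3952  0.42    0.1922  1.3355] 
p [ 0.4258 -0.0356  0.1179] rpy deg [ 176.8406   18.2729 -174.011 ] 
x [-0.9444 -0.0991 -0.3135] y [-0.1214  0.9912  0.0523] z [ 0.3056  0.0875 -0.9481] tilt 18.534844131233616 F [-0.0722  0.3789 -0.0748] 0.039989782805619205 0.0
to [ 0.407  -0.0155  0.122 ] tool inc [ 0.0145  0.0224 -0.0079]
to [ 0.445 -0.013  0.052] tool inc [-0.0142 -0.0058  0.0782]
```

Call:
drive_tool(
  increments=[
    [0.04, 0.003, 0.018, 0, 3],
    [0.04, 0, 0, 0, 0],
    [0.04, 0, 0, 0.025, 0],
    [0.04, 0, 0, 0.025, 0],
    [0.04, 0, 0, 0, 0],
  ],
)

```text
time_s: 10.22
position: [0.4332, -0.0202, 0.0903]
orientation: [3.076, 0.3, -3.088]
ft_force: [0.4, -0.1, 0.9]
grip_width: 0.0403
finger_force: 0.0
```

```bash
python3 -c "
from h import *
go((.442,-.012,.051))
im,d=env.get_image('side'); u,v=pix('side',[.436,-.0138,.069])[0]; u,v=int(u),int(v);print(u,v)
cv2.imwrite('pics/s2.png',cv2.resize(im[v-75:v+75,u-100:u+100],None,fx=4,fy=4))
"
```

```text
10.225 q [ 0.5929  0.4173 -0.664   2.3864  0.9699  0.2047  0.7101] 
p [ 0.4332 -0.0202  0.0903] rpy deg [ 176.2641   17.2164 -176.9186] 
x [-0.9538 -0.0513 -0.296 ] y [-0.0729  0.9954  0.0622] z [ 0.2914  0.0809 -0.9532] tilt 17.60508989073303 F [ 0.4472 -0.1006  0.9435] 0.04026746780267628 0.0
to [ 0.442 -0.012  0.051] tool inc [0.0028 0.0051 0.0407]
316 259
```

View pics/s2.png

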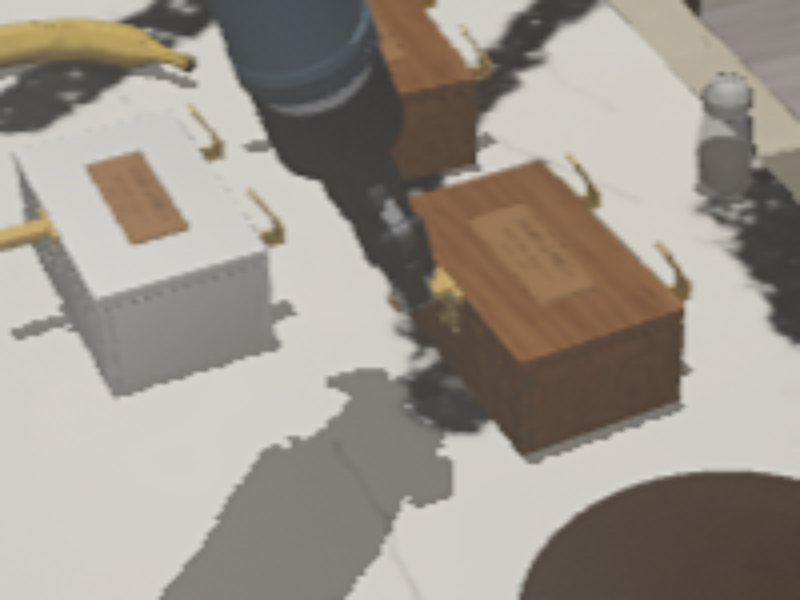

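The picture shows the fingers straddling the pull of the right box at crop (430,290). I'll go down and pinch.

Call:
drive_tool(
  increments=[
    [0.04, 0.003, 0.005, 0.022, 0],
    [0.04, 0, 0, 0.022, 0],
    [0.04, 0, 0, 0.0, 0],
    [0.0, 0, 0, 0.0, 0],
    [0.0, 0, 0, 0.0, 0],
    [0.0, 0, 0, 0.0, 0],
  ],
  squeeze=50,
)

```text
time_s: 11.02
position: [0.4418, -0.01, 0.0548]
orientation: [3.073, 0.303, -3.085]
ft_force: [-3.4, 9.5, 4.0]
grip_width: 0.013
finger_force: 48.6
```

```bash
python3 -c "
from h import *
go((.442,-.012,.051))
s,M=st();g=s['position']-.019*M[:,2];print('g',g)
yaw=np.radians(3.2);ex=np.array([np.cos(yaw),np.sin(yaw),0]);h=g+.146*ex;h[2]=.062
for a in (0,20,40,58):
  c=np.radians(a)+np.arcsin(.007/.146); P=h-.146*np.cos(c)*ex+np.array([0,0,.146*np.sin(c)])
  print(a,P, (P-g)@M)
"
```

```text
11.025 q [ 0.509   0.5198 -0.6053  2.3834  1.5101  0.1976  0.1708] 
p [ 0.4418 -0.01    0.0548] rpy deg [ 176.044    17.3385 -176.773 ] 
x [-0.953  -0.0537 -0.298 ] y [-0.0767  0.9949  0.0659] z [ 0.293   0.0856 -0.9523] tilt 17.770580778145476 F [-3.4101  9.4609  3.9958] 0.012999734893586067 48.640281041152775
to [ 0.442 -0.012  0.051] tool inc [ 0.0011 -0.0023  0.0035]
11.025 q [ 0.509   0.5198 -0.6053  2.3834  1.5101  0.1976  0.1708] 
p [ 0.4418 -0.01    0.0548] rpy deg [ 176.044    17.3385 -176.773 ] 
x [-0.953  -0.0537 -0.298 ] y [-0.0767  0.9949  0.0659] z [ 0.293   0.0856 -0.9523] tilt 17.770580778145476 F [-3.4101  9.4609  3.9958] 0.012999734893586067 48.640281041152775
g [ 0.4363 -0.0116  0.0729]
0 [ 0.4364 -0.0116  0.069 ] [ 0.001  -0.0003  0.0037]
20 [ 0.4476 -0.0109  0.1185] [-0.0244  0.0028 -0.04  ]
40 [ 0.475  -0.0094  0.1611] [-0.0633  0.005  -0.0725]
58 [ 0.5108 -0.0074  0.1894] [-0.106   0.0061 -0.0888]
```

Call:
drive_tool(
  increments=[
    [0.0, -0.005, 0.001, -0.011, 0],
    [0.0, -0.006, 0.001, -0.011, 0],
    [0.0, -0.007, 0.001, -0.01, 0],
    [0.0, -0.007, 0, -0.01, 0],
    [0.0, -0.009, 0.001, -0.009, 0],
    [0.0, -0.01, 0, -0.009, 0],
    [0.0, -0.01, 0.001, -0.008, 0],
    [0.0, -0.01, 0.001, -0.007, 0],
  ],
  squeeze=35,
)

```text
time_s: 12.02
position: [0.4798, -0.0071, 0.1451]
orientation: [3.073, 0.301, -3.087]
ft_force: [4.7, 10.3, -10.5]
grip_width: 0.0129
finger_force: 48.6
```

```bash
cat >> h.py <<'E'
def arc(g0,yawd,A):
    s,M=st();g=s['position']-.019*M[:,2]
    yaw=np.radians(yawd);ex=np.array([np.cos(yaw),np.sin(yaw),0]);h=np.array(g0)+.146*ex;h[2]=.062
    e=g-h; print('g',g,'lid angle',np.degrees(np.arctan2(e[2],-e@ex))-2.75,'r',np.hypot(e[2],e@ex))
    for a in A:
        c=np.radians(a)+np.arcsin(.007/.146); P=h-.146*np.cos(c)*ex+np.array([0,0,.146*np.sin(c)])
        print(a,(P-g)@M)
E
python3 -c "
from h import *
arc((.4364,-.0116,.069),3.2,(40,50,58,60))"
```

```text
12.025 q [ 0.8404  0.4503 -1.012   2.2422  0.7862  0.4492  0.8874] 
p [ 0.4798 -0.0071  0.1451] rpy deg [ 176.086    17.2292 -176.8855] 
x [-0.9537 -0.0519 -0.2962] y [-0.0744  0.9951  0.0652] z [ 0.2914  0.0842 -0.9529] tilt 17.655032850406798 F [  4.7163  10.3053 -10.5246] 0.012900665272214746 48.61572598501141
g [ 0.4743 -0.0087  0.1632] lid angle 40.37583552828663 r 0.1480192235448806
40 [-0.0002 -0.0009  0.0022]
50 [-0.0232 -0.0002 -0.0086]
58 [-0.0428  0.0002 -0.0142]
60 [-0.0478  0.0003 -0.0151]
```

Call:
drive_tool(
  increments=[
    [0.0, -0.011, -0.001, -0.003, 0],
    [0.0, -0.011, 0, -0.004, 0],
    [0.0, -0.011, 0, -0.003, 0],
    [0.0, -0.011, 0, -0.003, 0],
    [0.0, -0.002, 0, -0.001, 0],
  ],
)

```text
time_s: 12.65
position: [0.5185, -0.0042, 0.1718]
orientation: [3.071, 0.299, -3.085]
ft_force: [-1.0, 17.7, -9.4]
grip_width: 0.0129
finger_force: 51.2
```

```bash
python3 -c "
from h import *
arc((.4364,-.0116,.069),3.2,(58,60))"
```

```text
12.65 q [ 0.8536  0.4816 -1.0629  2.1332  0.7235  0.5538  0.961 ] 
p [ 0.5185 -0.0042  0.1718] rpy deg [ 175.9431   17.1526 -176.7539] 
x [-0.954  -0.0541 -0.2949] y [-0.0773  0.9947  0.0676] z [ 0.2897  0.0873 -0.9531] tilt 17.611742137436252 F [-1.0415 17.6947 -9.4239] 0.012918982108504576 51.236325497866346
g [ 0.513  -0.0058  0.1899] lid angle 58.824275033015795 r 0.14544668417370976
58 [ 0.0022 -0.0015 -0.0002]
60 [-0.0028 -0.0014 -0.0012]
```

Call:
drive_tool(
  increments=[
    [0.03, 0, 0, 0, 0],
    [0.04, 0, 0, 0, 0],
    [0.04, 0, 0, -0.03, 0],
    [0.04, 0, 0, -0.05, 0],
    [0.04, 0, 0.03, -0.05, 0],
    [0.04, 0, 0.055, -0.02, 0],
    [0.04, 0, 0.055, -0.02, 0],
    [0.04, 0, 0.055, -0.01, 0],
    [0.04, 0, 0.055, 0, 0],
  ],
)

```text
time_s: 13.78
position: [0.4537, 0.2189, 0.3506]
orientation: [3.083, 0.302, -3.093]
ft_force: [0.9, -2.0, 1.0]
grip_width: 0.04
finger_force: 0.0
```

```bash
python3 -c "
from h import *
st()
im,d=env.get_image('top');np.save('pics/top3.npy',d);i2,d2=env.get_image('side');np.save('pics/side3.npy',d2)
cv2.imwrite('pics/t3f.png',im);cv2.imwrite('pics/s3f.png',i2)
a=cv2.resize(im[190:280,290:410],(800,600),interpolation=cv2.INTER_CUBIC)
u,v=pix('side',[.52,0,.04])[0].astype(int);print(u,v)
b=cv2.resize(i2[v-50:v+50,u-67:u+67],(800,600),interpolation=cv2.INTER_CUBIC)
cv2.imwrite('pics/t3.png',np.vstack([a[100:400],b[150:450]]))
"
```

```text
13.775 q [ 0.6127  0.098  -1.2592  1.9537  0.2695  0.8868  0.8546] 
p [0.4537 0.2189 0.3506] rpy deg [ 176.6243   17.314  -177.1972] 
x [-0.9535 -0.0467 -0.2976] y [-0.0663  0.9962  0.0562] z [ 0.2939  0.0733 -0.953 ] tilt 17.630073080257556 F [ 0.8536 -1.9906  1.0311] 0.04004983482715658 0.0
345 257
```

View pics/t3.png

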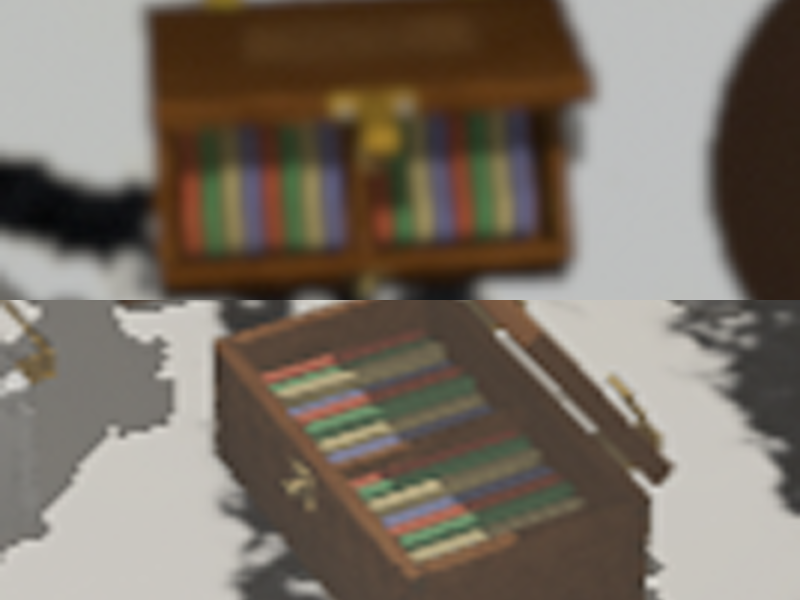

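The right box shows only striped tea bags in both compartments and no tin. So the tin should be in the left box, and I'll go there next.

```bash
python3 -c "
from h import *
go((.4155,.286,.14),(.436,.291,.051))"
```

```text
13.875 q [ 0.6024  0.1025 -1.2648  1.9524  0.2674  0.8849  0.8557] 
p [0.4507 0.2273 0.3505] rpy deg [ 176.2432   17.2114 -176.3734] 
x [-0.9533 -0.0604 -0.2959] y [-0.0825  0.9946  0.0626] z [ 0.2905  0.0841 -0.9532] tilt 17.604479209316654 F [-0.6787 -0.1966  0.2275] 0.03972868656962292 0.0
to [0.4155 0.286  0.14  ] tool inc [0.0923 0.0481 0.1954]
to [0.436 0.291 0.051] tool inc [ 0.0065 -0.0023  0.0912]
```

Call:
drive_tool(
  increments=[
    [0.04, 0.02, 0.012, 0.04, 0],
    [0.04, 0.02, 0.012, 0.04, 0],
    [0.04, 0.02, 0.012, 0.04, 0],
    [0.04, 0.02, 0.012, 0.04, 2],
    [0.04, 0.012, 0, 0.035, 2],
    [0.04, 0, 0, 0, 0],
    [0.04, 0, 0, 0, 0],
  ],
)

```text
time_s: 14.75
position: [0.4198, 0.2765, 0.1401]
orientation: [3.059, 0.295, 3.119]
ft_force: [-0.4, 0.3, 0.3]
grip_width: 0.04
finger_force: 0.0
```

```bash
python3 -c "
from h import *
go((.4155,.286,.12),(.436,.291,.051))"
```

```text
14.75 q [-0.0429  0.4466 -0.8604  2.1942  0.9908  0.5997 -0.0753] 
p [0.4198 0.2765 0.1401] rpy deg [175.2797  16.8821 178.7242] 
x [-0.9567  0.0213 -0.2904] y [-0.0017  0.9969  0.0787] z [ 0.2912  0.0758 -0.9537] tilt 17.51110432969289 F [-0.381   0.2726  0.2577] 0.04004540056851863 0.0
to [0.4155 0.286  0.12  ] tool inc [0.0101 0.0079 0.0186]
to [0.436 0.291 0.051] tool inc [ 0.0005 -0.0005  0.0722]
```

Call:
drive_tool(
  increments=[
    [0.04, 0.01, 0.008, 0.015, 0],
    [0.04, 0, 0, 0.025, 0],
    [0.04, 0, 0, 0.025, 0],
    [0.04, 0, 0, 0.025, 0],
    [0.04, 0, 0, 0, 0],
    [0.0, 0, 0, 0, 0],
    [0.0, 0, 0, 0, 0],
    [0.0, 0, 0, 0, 0],
  ],
  squeeze=50,
)

```text
time_s: 15.75
position: [0.4362, 0.2942, 0.0527]
orientation: [3.055, 0.296, 3.12]
ft_force: [-0.6, 5.2, 3.7]
grip_width: 0.0129
finger_force: 48.9
```

```bash
python3 -c "
from h import *
arc((.4305,.2895,.069),-.5,(0,20,40,58,60))"
```

```text
15.75 q [-0.221   0.6321 -0.6695  2.1815  1.34    0.5271 -0.4   ] 
p [0.4362 0.2942 0.0527] rpy deg [175.0175  16.9487 178.7473] 
x [-0.9563  0.0209 -0.2915] y [-0.0035  0.9965  0.0831] z [ 0.2922  0.0805 -0.953 ] tilt 17.645205396206848 F [-0.5895  5.1702  3.6792] 0.012944246526705937 48.93970556506247
g [0.4307 0.2927 0.0708] lid angle 0.7138014674180813 r 0.14613878184407955
0 [ 0.0005 -0.0033  0.0015]
20 [-0.0247  0.0006 -0.0424]
40 [-0.0633  0.0038 -0.075 ]
58 [-0.1059  0.0058 -0.0915]
60 [-0.1109  0.0059 -0.0925]
```

Call:
drive_tool(
  increments=[
    [0.0, -0.006, 0.001, -0.011, 0],
    [0.0, -0.006, 0.001, -0.011, 0],
    [0.0, -0.007, 0.001, -0.011, 0],
    [0.0, -0.008, 0.001, -0.01, 0],
    [0.0, -0.009, 0.001, -0.009, 0],
    [0.0, -0.009, 0, -0.009, 0],
    [0.0, -0.01, 0.001, -0.008, 0],
    [0.0, -0.01, 0.001, -0.007, 0],
    [0.0, -0.011, 0, -0.005, 0],
    [0.0, -0.011, 0, -0.005, 0],
    [0.0, -0.011, 0, -0.004, 0],
    [0.0, -0.01, 0, -0.003, 0],
    [0.0, -0.002, 0, 0, 0],
  ],
  squeeze=35,
)

```text
time_s: 17.38
position: [0.5116, 0.2922, 0.173]
orientation: [3.055, 0.292, 3.121]
ft_force: [-9.9, 8.2, 5.3]
grip_width: 0.0129
finger_force: 62.5
```

```bash
python3 -c "
from h import *
arc((.4305,.2927,.069),-.5,(58,60))"
```

```text
17.375 q [ 0.0329  0.5289 -0.8792  1.9739  0.8801  0.7116  0.1865] 
p [0.5116 0.2922 0.173 ] rpy deg [175.0427  16.7118 178.7986] 
x [-0.9576  0.0201 -0.2876] y [-0.004   0.9966  0.0828] z [ 0.2882  0.0804 -0.9542] tilt 17.411417010400527 F [-9.8909  8.1875  5.2735] 0.01292993597121878 62.52129298634827
g [0.5061 0.2906 0.1911] lid angle 58.65048655996292 r 0.1470520868511952
58 [0.0014 0.0013 0.0015]
60 [-0.0036  0.0014  0.0005]
```

Call:
drive_tool(
  increments=[
    [0.03, 0, 0, 0, 0],
    [0.04, 0, 0, 0, 0],
    [0.04, 0, 0, -0.03, 0],
    [0.04, 0, 0, -0.05, 0],
    [0.04, 0, 0, -0.05, 0],
    [0.04, -0.035, -0.028, -0.031, 0],
    [0.04, -0.035, -0.028, -0.031, 0],
    [0.04, -0.035, -0.028, -0.031, 0],
    [0.04, -0.035, -0.028, -0.031, 0],
    [0.04, -0.035, -0.028, -0.031, 0],
    [0.04, -0.035, -0.028, -0.031, 0],
    [0.04, -0.035, -0.028, -0.031, 0],
    [0.04, -0.035, -0.028, -0.031, 0],
  ],
)

```text
time_s: 19.0
position: [0.6726, 0.0296, 0.5971]
orientation: [3.061, 0.293, 3.119]
ft_force: [0.6, 0.0, 0.1]
grip_width: 0.0402
finger_force: 0.0
```

```bash
python3 -c "
from h import *
st()
im,d=env.get_image('top');np.save('pics/top4.npy',d);i2,d2=env.get_image('side');np.save('pics/side4.npy',d2)
cv2.imwrite('pics/t4f.png',im);cv2.imwrite('pics/s4f.png',i2)
a=cv2.resize(im[190:280,185:305],(800,600),interpolation=cv2.INTER_CUBIC)
u,v=pix('side',[.52,.29,.04])[0].astype(int);print(u,v)
b=cv2.resize(i2[v-50:v+50,u-67:u+67],(800,600),interpolation=cv2.INTER_CUBIC)
cv2.imwrite('pics/t4.png',np.vstack([a[100:400],b[150:450]]))
"
```

```text
19.0 q [ 0.5648  0.4319 -1.0844  1.0697  0.4291  1.5365  1.1952] 
p [0.6726 0.0296 0.5971] rpy deg [175.3545  16.8154 178.7053] 
x [-0.957   0.0216 -0.2893] y [-0.0009  0.997   0.0775] z [ 0.2901  0.0745 -0.9541] tilt 17.427429374850924 F [0.6062 0.0417 0.0864] 0.04021397911059006 0.0
306 201
```

View pics/t4.png

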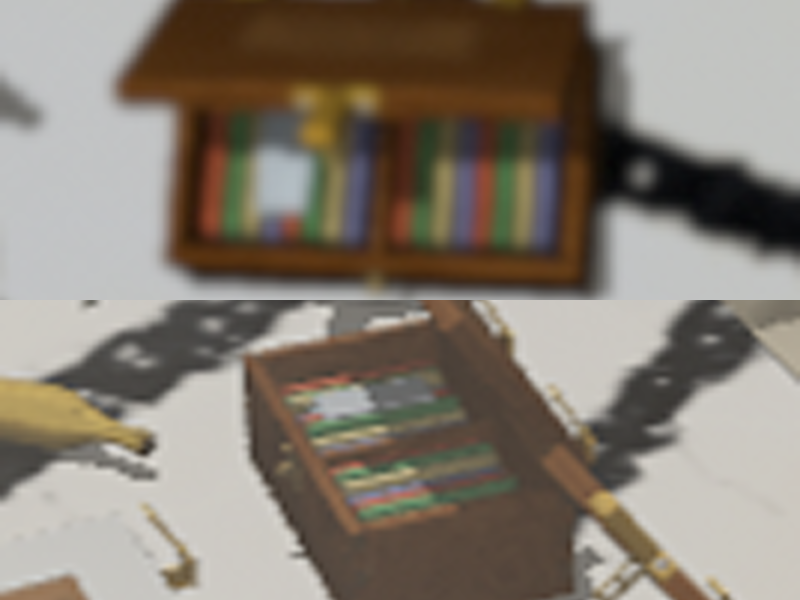

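The tin is in the left box's +y compartment, at top crop (285,160), under the edge of the lid. I'll measure it from depth and keep tilting.

```bash
python3 -c "
from h import *
for n in ('top','side'):
  d=np.load(f'pics/{n}4.npy'); im=cv2.imread('pics/t4f.png' if n=='top' else 'pics/s4f.png')
  c=pix(n,[.52,.33,.05])[0].astype(int)
  uv,P=cloud(n,d,c[0]-30,c[1]-30,c[0]+30,c[1]+30)
  col=im[uv[:,1],uv[:,0]].astype(int); grey=(col.max(1)-col.min(1)<30)
  m=grey&(P[:,0]>.475)&(P[:,0]<.57)&(P[:,1]>.295)&(P[:,1]<.372)&(P[:,2]>.005)&(P[:,2]<.06)
  Q=P[m];print(n,len(Q),np.percentile(Q,[3,50,97],axis=0))
  T=Q[Q[:,2]>.044];print(len(T),T.min(0),T.max(0),cv2.minAreaRect((T[:,:2]*1000).astype(np.float32)))
"
```

```text
top 261 [[0.4799 0.2974 0.0257]
 [0.5085 0.3289 0.0479]
 [0.5326 0.3553 0.0552]]
179 [0.4783 0.2963 0.0441] [0.5342 0.3558 0.0581] ((506.0203857421875, 326.8961181640625), (59.54439926147461, 54.76441192626953), 88.06649017333984)
side 311 [[0.4851 0.3003 0.0378]
 [0.5317 0.3301 0.0485]
 [0.5689 0.3713 0.0572]]
263 [0.4781 0.2951 0.044 ] [0.5691 0.372  0.06  ] ((523.614501953125, 333.4674072265625), (77.00983428955078, 90.6673812866211), 89.78311920166016)
```

Call:
drive_tool(
  increments=[
    [0.04, -0.02, -0.03, -0.05, 0],
    [0.04, -0.02, -0.03, -0.05, 0],
    [0.04, -0.01, 0, -0.06, 0],
    [0.04, 0, 0, -0.06, 0],
    [0.04, 0, 0, -0.06, 0],
    [0.04, 0, 0, 0, 0],
  ],
)

```text
time_s: 19.85
position: [0.6717, -0.0489, 0.7083]
orientation: [3.062, 0.23, 3.099]
ft_force: [-0.3, 0.8, 0.5]
grip_width: 0.0399
finger_force: 0.0
```

```bash
python3 -c "
from h import *
st()"
```

```text
19.85 q [ 0.1287  0.4456 -0.2012  0.5836  0.0278  1.8844  1.5061] 
p [ 0.6717 -0.0489  0.7083] rpy deg [175.4442  13.1609 177.5628] 
x [-0.9729  0.0414 -0.2277] y [0.0243 0.9967 0.0773] z [ 0.2301  0.0697 -0.9707] tilt 13.91398712523928 F [-0.2504  0.8345  0.4748] 0.039949734020260086 0.0
```

Call:
drive_tool(
  increments=[
    [0.04, 0, -0.06, 0, 0],
    [0.04, 0, -0.06, 0, 0],
    [0.04, 0, -0.03, -0.05, 0],
    [0.04, 0, -0.01, -0.06, 0],
    [0.04, 0, 0, -0.06, 0],
    [0.04, 0, 0, -0.06, 0],
    [0.04, 0, 0, 0, 0],
  ],
)

```text
time_s: 20.72
position: [0.5665, -0.1949, 0.8054]
orientation: [3.088, 0.379, 3.096]
ft_force: [0.4, -1.4, -0.5]
grip_width: 0.0402
finger_force: 0.0
```

```bash
python3 -c "
from h import *
st()
for n in ('top','side'):
  d=np.load(f'pics/{n}4.npy'); im=cv2.imread('pics/t4f.png' if n=='top' else 'pics/s4f.png')
  c=pix(n,[.52,.33,.05])[0].astype(int)
  v,u=np.mgrid[c[1]-25:c[1]+25,c[0]-25:c[0]+25];uv=np.c_[u.ravel(),v.ravel()]
  h=cv2.cvtColor(im,cv2.COLOR_BGR2HSV)[uv[:,1],uv[:,0]].astype(int); W=world(n,uv,z=.052)
  m=(h[:,1]<60)&(h[:,2]>(55 if n=='side' else 50))&(W[:,0]>.475)&(W[:,0]<.575)&(W[:,1]>.298)&(W[:,1]<.365)
  msk=np.zeros(d.shape,np.uint8);msk[uv[m][:,1],uv[m][:,0]]=1
  k,l,s,ce=cv2.connectedComponentsWithStats(msk);i=1+s[1:,4].argmax();q=np.argwhere(l==i)[:,::-1];W=world(n,q,z=.052)
  print(n,s[i],'min',W.min(0),'max',W.max(0),cv2.minAreaRect((W[:,:2]*1000).astype(np.float32)))
"
```

```text
20.725 q [ 0.3661  0.2866 -0.0389  0.5925 -0.1535  1.9086  1.7891] 
p [ 0.5665 -0.1949  0.8054] rpy deg [176.9359  21.7013 177.3739] 
x [-0.9281  0.0426 -0.3698] y [0.026  0.9984 0.0497] z [ 0.3713  0.0365 -0.9278] tilt 21.90615570690668 F [ 0.4005 -1.3826 -0.4504] 0.04022384251449457 0.0
top [222 222  11  20 145] min [0.4768 0.3176 0.052 ] max [0.5331 0.3476 0.052 ] ((506.14398193359375, 331.37872314453125), (56.305511474609375, 28.801137924194336), 9.270730972290039)
side [288 188  29  11 170] min [0.4769 0.3014 0.052 ] max [0.5595 0.3471 0.052 ] ((518.2024536132812, 324.26385498046875), (45.63358688354492, 82.63908386230469), 89.93489837646484)
```

Call:
drive_tool(
  increments=[
    [0.04, 0, 0, -0.06, 0],
    [0.04, 0, 0, -0.06, 0],
    [0.04, 0, 0, -0.06, 0],
    [0.04, 0, 0, 0, 0],
  ],
)

```text
time_s: 21.22
position: [0.4846, -0.1846, 0.8744]
orientation: [3.113, 0.492, 3.09]
ft_force: [0.3, 0.8, -0.2]
grip_width: 0.0396
finger_force: 0.0
```

```bash
python3 -c "
from h import *
st()
im=cv2.imread('pics/t4f.png');h=cv2.cvtColor(im,cv2.COLOR_BGR2HSV)
for v in range(218,244,1):
  u=np.arange(215,242);g=u[(h[v,u,1]<60)&(h[v,u,2]>60)]
  if len(g)>3: w=world('top',[(g.min()-.5,v),(g.max()+.5,v)],z=.052); print(v,g.min(),g.max(),w[0,:2],w[1,:2],w[:,1].mean(),h[v,225])
"
```

```text
21.225 q [ 0.5401  0.1328 -0.1998  0.6338 -0.1487  1.9086  1.7919] 
p [ 0.4846 -0.1846  0.8744] rpy deg [178.3495  28.2094 177.0579] 
x [-0.8801  0.0452 -0.4727] y [0.0377 0.999  0.0254] z [ 0.4734  0.0045 -0.8809] tilt 28.253686495498968 F [ 0.2901  0.7733 -0.1824] 0.039643975836025185 0.0
222 224 239 [0.5328 0.344 ] [0.5337 0.2973] 0.3206605468527347 [13 29 80]
223 224 238 [0.5298 0.3438] [0.5307 0.3001] 0.3219684040055294 [75  6 81]
224 223 239 [0.5268 0.3466] [0.5278 0.2971] 0.3218180506532083 [90  9 84]
225 223 239 [0.5238 0.3464] [0.5248 0.2969] 0.3216680583910912 [96 14 90]
226 223 239 [0.5209 0.3463] [0.5218 0.2968] 0.3215181631864875 [ 99  16 109]
227 222 239 [0.5179 0.349 ] [0.5188 0.2966] 0.32282344244918004 [ 99  18 145]
228 222 240 [0.5149 0.3489] [0.5159 0.2936] 0.32121836789352143 [100  18 173]
229 223 240 [0.512  0.3458] [0.513  0.2934] 0.3196147574279984 [102  18 185]
230 223 240 [0.509  0.3456] [0.51   0.2933] 0.3194657850441247 [101  19 187]
231 223 240 [0.5061 0.3455] [0.5071 0.2932] 0.31931690898336207 [102  18 188]
232 223 240 [0.5031 0.3453] [0.5041 0.293 ] 0.31916812916286685 [102  18 188]
233 223 240 [0.5002 0.3452] [0.5012 0.2929] 0.3190194454998953 [102  20 189]
234 223 240 [0.4972 0.345 ] [0.4982 0.2927] 0.31887085791180375 [ 99  18 187]
235 223 240 [0.4943 0.3448] [0.4953 0.2926] 0.318722366316048 [102  18 180]
236 223 239 [0.4913 0.3447] [0.4922 0.2954] 0.32002453095848304 [101  18 158]
237 223 239 [0.4884 0.3445] [0.4893 0.2952] 0.3198756978901621 [109  22 130]
238 224 239 [0.4855 0.3415] [0.4864 0.2951] 0.3182777417193571 [120  35 117]
239 224 239 [0.4825 0.3413] [0.4834 0.2949] 0.318129633042723 [124  50 113]
240 224 239 [0.4796 0.3412] [0.4805 0.2948] 0.31798161994735386 [129  47  93]
241 225 239 [0.4767 0.3381] [0.4775 0.2947] 0.3163860613378366 [176  51  70]
```

```bash
python3 -c "
from h import *
go((.5,.25,.40),(.443,.330,.164),(.519,.331,.023))"
```

```text
21.225 q [ 0.5401  0.1328 -0.1998  0.6338 -0.1487  1.9086  1.7919] 
p [ 0.4846 -0.1846  0.8744] rpy deg [178.3495  28.2094 177.0579] 
x [-0.8801  0.0452 -0.4727] y [0.0377 0.999  0.0254] z [ 0.4734  0.0045 -0.8809] tilt 28.253686495498968 F [ 0.2901  0.7733 -0.1824] 0.039643975836025185 0.0
to [0.5  0.25 0.4 ] tool inc [0.2303 0.4227 0.4271]
to [0.443 0.33  0.164] tool inc [0.1653 0.0718 0.1813]
to [0.519 0.331 0.023] tool inc [-0.0002  0.0003  0.1602]
```

Call:
drive_tool(
  increments=[
    [0.042, 0.0165, 0.03, 0.0305, 0],
    [0.042, 0.0165, 0.03, 0.0305, 0],
    [0.042, 0.0165, 0.03, 0.0305, 0],
    [0.042, 0.0165, 0.03, 0.0305, 0],
    [0.042, 0.0165, 0.03, 0.0305, 0],
    [0.042, 0.0165, 0.03, 0.0305, 0],
    [0.042, 0.0165, 0.03, 0.0305, 0],
    [0.042, 0.0165, 0.03, 0.0305, 0],
    [0.042, 0.0165, 0.03, 0.0305, 0],
    [0.042, 0.0165, 0.03, 0.0305, 0],
    [0.042, 0.0165, 0.03, 0.0305, 0],
    [0.042, 0.0165, 0.03, 0.0305, 0],
    [0.042, 0.0165, 0.03, 0.0305, 0],
    [0.042, 0.0165, 0.03, 0.0305, 0],
    [0.042, 0, 0, 0, 0],
  ],
)

```text
time_s: 23.1
position: [0.4963, 0.2494, 0.3931]
orientation: [3.113, 0.48, 3.097]
ft_force: [-0.0, 0.2, 1.0]
grip_width: 0.0419
finger_force: 0.0
```

```bash
python3 -c "
from h import *
go((.443,.330,.164),(.519,.331,.023))"
```

```text
23.1 q [ 0.2506  0.0799 -1.0126  1.8949  0.4976  0.8926  0.5301] 
p [0.4963 0.2494 0.3931] rpy deg [178.3436  27.4767 177.4629] 
x [-0.8863  0.0393 -0.4614] y [0.0309 0.9992 0.0256] z [ 0.462   0.0085 -0.8868] tilt 27.52273069514245 F [-0.0379  0.2231  0.9624] 0.04186604521449224 0.0
to [0.443 0.33  0.164] tool inc [0.1561 0.073  0.1792]
to [0.519 0.331 0.023] tool inc [-0.0023 -0.0003  0.1602]
```

Call:
drive_tool(
  increments=[
    [0.042, 0.031, 0.0145, 0.036, 0],
    [0.042, 0.031, 0.0145, 0.036, 0],
    [0.042, 0.031, 0.0145, 0.036, 0],
    [0.042, 0.031, 0.0145, 0.036, 0],
    [0.042, 0.031, 0.0145, 0.035, 0],
    [0.042, 0, 0, 0, 0],
    [0.042, 0, 0, 0, 0],
  ],
)

```text
time_s: 23.98
position: [0.4504, 0.3272, 0.1705]
orientation: [3.111, 0.489, 3.088]
ft_force: [0.3, -0.2, 0.3]
grip_width: 0.0419
finger_force: 0.0
```

```bash
python3 -c "
from h import *
go((.519,.331,.023))"
```

```text
23.975 q [-0.2462  0.4732 -0.8375  2.1232  1.2166  0.8027 -0.4003] 
p [0.4504 0.3272 0.1705] rpy deg [178.2391  28.0083 176.9199] 
x [-0.8816  0.0474 -0.4696] y [0.0393 0.9989 0.0271] z [ 0.4704  0.0055 -0.8825] tilt 28.05913336643758 F [ 0.3107 -0.2238  0.2977] 0.04188320747011665 0.0
to [0.519 0.331 0.023] tool inc [0.009  0.0025 0.1625]
```

Call:
drive_tool(
  increments=[
    [0.042, 0.009, 0.003, 0.03, 0],
    [0.042, 0, 0, 0.04, 0],
    [0.042, 0, 0, 0.025, 0],
    [0.042, 0, 0, 0, 0],
  ],
)

```text
time_s: 24.48
position: [0.4885, 0.3298, 0.0822]
orientation: [3.111, 0.489, 3.084]
ft_force: [0.0, -0.1, 0.4]
grip_width: 0.042
finger_force: 0.0
```

```bash
python3 -c "
from h import *
go((.519,.331,.023))
im,d=env.get_image('top');i2,d2=env.get_image('side')
a=cv2.resize(im[190:280,185:305],(800,600),interpolation=cv2.INTER_CUBIC)
b=cv2.resize(i2[151:251,239:373],(800,600),interpolation=cv2.INTER_CUBIC)
cv2.imwrite('pics/t5.png',np.vstack([a[100:400],b[150:450]]))
"
```

```text
24.475 q [-0.3122  0.671  -0.7069  2.0945  1.4839  0.768  -0.591 ] 
p [0.4885 0.3298 0.0822] rpy deg [178.2558  28.0258 176.7161] 
x [-0.8813  0.0506 -0.4699] y [0.043  0.9987 0.0269] z [ 0.4706  0.0035 -0.8823] tilt 28.075661646871737 F [ 0.0182 -0.1134  0.4384] 0.04200238256123994 0.0
to [0.519 0.331 0.023] tool inc [0.001  0.0009 0.0666]
```

View pics/t5.png

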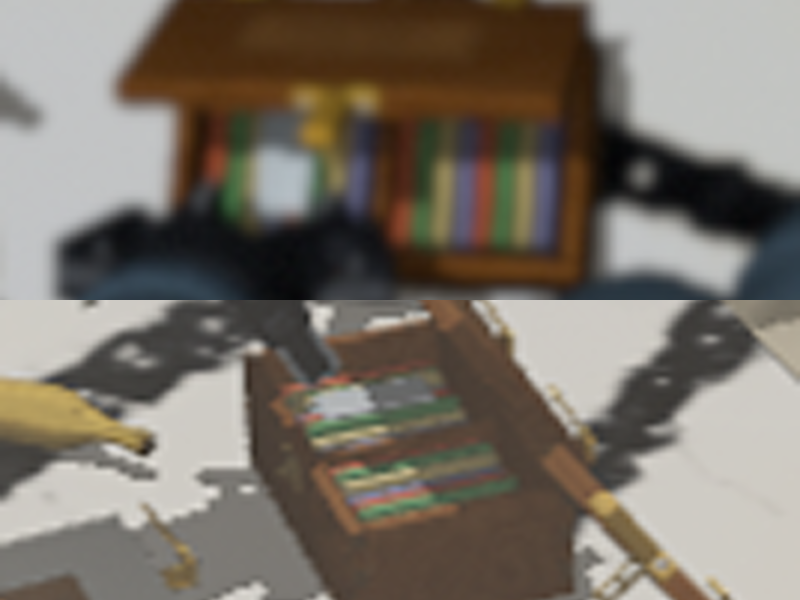

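The fingers straddle the tin, at top crop (205,195) and (345,200) with the tin at 285. I'll go in and watch the force.

Call:
drive_tool(
  increments=[
    [0.042, 0.001, 0.002, 0.02, 0],
    [0.042, 0, 0, 0.018, 0],
    [0.042, 0, 0, 0, 0],
  ],
)

```text
time_s: 24.95
position: [0.5043, 0.3334, 0.0486]
orientation: [3.11, 0.489, 3.086]
ft_force: [0.1, 0.4, 0.5]
grip_width: 0.0419
finger_force: 0.0
```

```bash
python3 -c "
from h import *
go((.519,.331,.023))"
```

```text
24.95 q [-0.3271  0.7485 -0.667   2.0657  1.5743  0.7603 -0.6438] 
p [0.5043 0.3334 0.0486] rpy deg [178.2075  28.026  176.8394] 
x [-0.8814  0.0487 -0.4699] y [0.0404 0.9988 0.0276] z [ 0.4707  0.0053 -0.8823] tilt 28.07864362639278 F [0.0966 0.3533 0.4737] 0.041949521791726306 0.0
to [0.519 0.331 0.023] tool inc [-0.0011 -0.0025  0.0295]
```

Call:
drive_tool(
  increments=[
    [0.042, 0, -0.001, 0.013, 0],
    [0.042, 0, 0, 0.013, 0],
    [0.042, 0, 0, 0, 0],
    [0.02, 0, 0, 0, 0],
    [0.02, 0, 0, 0, 0],
    [0.02, 0, 0, 0, 0],
    [0.02, 0, 0, 0, 0],
  ],
  squeeze=40,
)

```text
time_s: 25.82
position: [0.5173, 0.334, 0.026]
orientation: [3.109, 0.491, 3.087]
ft_force: [-1.9, 0.5, 11.1]
grip_width: 0.0293
finger_force: 39.6
```

Call:
drive_tool(
  increments=[
    [0.02, -0.0045, 0, -0.0135, 0],
    [0.02, -0.0045, 0, -0.0135, 0],
    [0.02, -0.0045, 0, -0.0135, 0],
    [0.02, -0.0045, 0, -0.0135, 0],
    [0.02, 0, 0, -0.02, 0],
    [0.02, 0, 0, -0.04, 0],
    [0.02, 0, 0, -0.05, 0],
    [0.02, 0, 0, -0.05, 0],
    [0.02, 0, 0, 0, 0],
    [0.02, 0, 0, 0, 0],
  ],
)

```text
time_s: 27.08
position: [0.4317, 0.3297, 0.2212]
orientation: [3.112, 0.488, 3.087]
ft_force: [0.4, -0.6, -1.4]
grip_width: 0.0296
finger_force: 40.0
```

```bash
python3 -c "
from h import *
st()
im,d=env.get_image('top');i2,d2=env.get_image('side')
cv2.imwrite('pics/s6.png',i2[80:380,150:550])
for n,d in(('side',d2),):
  c=pix(n,[.52,-.287,.012]);print(c)
"
```

```text
27.075 q [-0.2132  0.3624 -0.8968  2.1051  1.0444  0.8336 -0.2677] 
p [0.4317 0.3297 0.2212] rpy deg [178.3005  27.9688 176.8672] 
x [-0.8819  0.0483 -0.469 ] y [0.0407 0.9988 0.0262] z [ 0.4697  0.004  -0.8828] tilt 28.016263608240045 F [ 0.3879 -0.6282 -1.4278] 0.02955298723684681 40.00233292579651
[[400.1311 344.2376]]
```

View pics/s6.png

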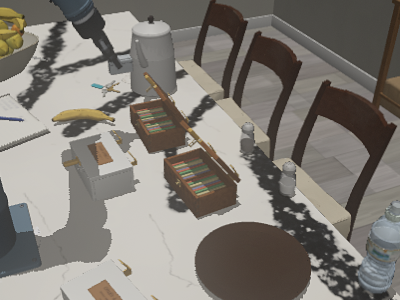

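```bash
python3 -c "
from h import *
go((.45,.3,.34),(.58,.10,.38),(.57,-.15,.38),(.525,-.287,.12),(.525,-.287,.03))"
```

```text
27.175 q [-0.2134  0.3638 -0.8964  2.1053  1.0441  0.8336 -0.2674] 
p [0.4314 0.3295 0.2203] rpy deg [178.352   27.8728 176.8871] 
x [-0.8827  0.048  -0.4675] y [0.0409 0.9988 0.0254] z [ 0.4682  0.0033 -0.8836] tilt 27.917620302292676 F [-0.5342 -0.5069 -1.8926] 0.028821352985589247 39.99661982059479
to [0.45 0.3  0.34] tool inc [-0.0737 -0.0257 -0.0972]
to [0.58 0.1  0.38] tool inc [-0.1431 -0.1934  0.0249]
to [ 0.57 -0.15  0.38] tool inc [-0.0032 -0.2501 -0.0055]
to [ 0.525 -0.287  0.12 ] tool inc [ 0.1547 -0.1453  0.2082]
to [ 0.525 -0.287  0.03 ] tool inc [ 0.0421 -0.0023  0.0795]
```

Call:
drive_tool(
  increments=[
    [0.02, -0.025, -0.009, -0.032, 0],
    [0.02, -0.025, -0.009, -0.032, 0],
    [0.02, -0.024, -0.008, -0.033, 0],
    [0.02, -0.024, -0.032, 0.004, 0],
    [0.02, -0.024, -0.032, 0.004, 0],
    [0.02, -0.024, -0.032, 0.004, 0],
    [0.02, -0.024, -0.032, 0.004, 0],
    [0.02, -0.024, -0.032, 0.004, 0],
    [0.02, -0.024, -0.032, 0.004, 0],
    [0.02, 0, -0.042, -0.001, 0],
    [0.02, 0, -0.042, -0.001, 0],
    [0.02, 0, -0.042, -0.001, 0],
    [0.02, 0, -0.042, -0.001, 0],
    [0.02, 0, -0.042, -0.001, 0],
    [0.02, 0, -0.042, -0.001, 0],
    [0.02, 0, 0, 0, 0],
  ],
)

```text
time_s: 29.18
position: [0.5664, -0.1549, 0.3789]
orientation: [3.109, 0.485, 3.079]
ft_force: [0.2, 0.2, -0.8]
grip_width: 0.0294
finger_force: 39.9
```

```bash
python3 -c "
from h import *
go((.525,-.287,.12),(.525,-.287,.03))"
```

```text
29.175 q [ 0.9095  0.0997 -0.686   1.8938 -0.0804  0.7     1.8067] 
p [ 0.5664 -0.1549  0.3789] rpy deg [178.1497  27.7697 176.4272] 
x [-0.8831  0.0551 -0.4659] y [0.0473 0.9985 0.0286] z [ 0.4668  0.0032 -0.8844] tilt 27.826371345574355 F [ 0.1978  0.2386 -0.7945] 0.02941754507482214 39.9477481842041
to [ 0.525 -0.287  0.12 ] tool inc [ 0.1499 -0.1413  0.2092]
to [ 0.525 -0.287  0.03 ] tool inc [ 0.0419 -0.0026  0.0796]
```

Call:
drive_tool(
  increments=[
    [0.02, 0.01, -0.045, 0.01, 0],
    [0.02, 0.02, -0.045, 0.03, 0],
    [0.02, 0.025, -0.03, 0.035, 0],
    [0.02, 0.025, -0.021, 0.035, 0],
    [0.02, 0.025, 0, 0.035, 0],
    [0.02, 0.025, 0, 0.035, 0],
    [0.02, 0.02, 0, 0.029, 0],
    [0.02, 0, 0, 0, 0],
    [0.02, 0, 0, 0, 0],
  ],
)

```text
time_s: 30.3
position: [0.5285, -0.2842, 0.1344]
orientation: [3.113, 0.481, 3.087]
ft_force: [0.3, 0.7, -0.2]
grip_width: 0.0294
finger_force: 39.9
```

```bash
python3 -c "
from h import *
go((.525,-.287,.06),(.525,-.287,.03))
im,d=env.get_image('side');i2,d2=env.get_image('top')
b=im[250:400,300:500]; a=i2[180:330,360:560]
cv2.imwrite('pics/s7.png',np.hstack([cv2.resize(b,(400,300)),cv2.resize(a,(400,300))]))
"
```

```text
30.3 q [ 1.0668  0.5317 -0.6288  2.0732  0.2247  0.2136  1.8843] 
p [ 0.5285 -0.2842  0.1344] rpy deg [178.3878  27.5554 176.8757] 
x [-0.8852  0.0483 -0.4626] y [0.0415 0.9988 0.0249] z [ 0.4633  0.0029 -0.8862] tilt 27.598836653445 F [ 0.2996  0.668  -0.171 ] 0.029350784566709715 39.9460369348526
to [ 0.525 -0.287  0.06 ] tool inc [ 0.0374 -0.0048  0.0643]
to [ 0.525 -0.287  0.03 ] tool inc [ 0.0139 -0.0007  0.0266]
```

View pics/s7.png

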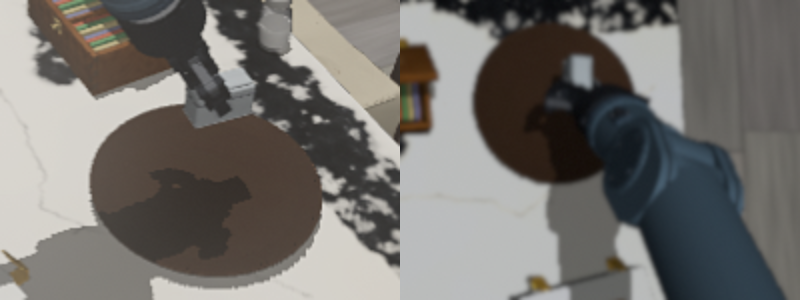

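Call:
drive_tool(
  increments=[
    [0.02, -0.012, -0.003, 0.006, 0],
    [0.02, 0.01, 0, 0.02, 0],
    [0.02, 0.01, 0, 0.02, 0],
    [0.02, 0.01, 0, 0.02, 0],
    [0.02, 0, 0, 0, 0],
  ],
)

```text
time_s: 31.02
position: [0.5405, -0.2865, 0.0745]
orientation: [3.114, 0.473, 3.088]
ft_force: [0.1, -0.4, -0.2]
grip_width: 0.0294
finger_force: 39.9
```

```bash
python3 -c "
from h import *
go((.54,-.287,.04),(.54,-.287,.029))"
```

```text
31.025 q [ 1.1059  0.7023 -0.7088  2.0549  1.0012  0.195   1.1814] 
p [ 0.5405 -0.2865  0.0745] rpy deg [178.397   27.1136 176.9464] 
x [-0.8888  0.0474 -0.4558] y [0.0405 0.9989 0.0249] z [ 0.4564  0.0037 -0.8898] tilt 27.157362005564426 F [ 0.1006 -0.4208 -0.189 ] 0.02936669519948899 39.93364691734314
to [ 0.54  -0.287  0.04 ] tool inc [ 0.0161 -0.0013  0.0305]
to [ 0.54  -0.287  0.029] tool inc [ 0.005  -0.0003  0.0098]
```

Call:
drive_tool(
  increments=[
    [0.02, 0.004, 0, 0.01, 0],
    [0.02, 0.005, 0, 0.01, 0],
    [0.02, 0.005, 0, 0.01, 0],
    [0.02, 0, 0, 0, 0],
    [0.02, 0, 0, 0, 0],
  ],
)

```text
time_s: 31.65
position: [0.5424, -0.2861, 0.0433]
orientation: [3.115, 0.475, 3.089]
ft_force: [-0.2, 0.1, -0.8]
grip_width: 0.0293
finger_force: 40.0
```

```bash
python3 -c "
from h import *
go((.54,-.287,.04),(.54,-.287,.029))"
```

```text
31.65 q [ 1.1014  0.7749 -0.7078  2.0552  1.3681  0.1937  0.848 ] 
p [ 0.5424 -0.2861  0.0433] rpy deg [178.5012  27.2375 176.9738] 
x [-0.8879  0.0469 -0.4577] y [0.0408 0.9989 0.0233] z [ 0.4583  0.002  -0.8888] tilt 27.275560512400222 F [-0.1868  0.0873 -0.8073] 0.02933074614821536 39.99051332473755
to [ 0.54  -0.287  0.04 ] tool inc [ 0.0037 -0.0011  0.0018]
to [ 0.54  -0.287  0.029] tool inc [ 0.005  -0.0003  0.0098]
```

Call:
drive_tool(
  increments=[
    [0.02, 0.003, 0, 0.005, 0],
    [0.02, 0.002, 0, 0.004, 0],
    [0.02, 0, 0, 0, 0],
  ],
)

```text
time_s: 32.02
position: [0.5416, -0.2858, 0.0325]
orientation: [3.115, 0.475, 3.089]
ft_force: [-0.4, 0.5, -1.1]
grip_width: 0.0292
finger_force: 40.0
```

Call:
drive_tool(
  increments=[
    [0.02, 0.001, 0, 0.003, 0],
    [0.02, 0, 0, 0, 0],
  ],
)

```text
time_s: 32.28
position: [0.5419, -0.2855, 0.0289]
orientation: [3.115, 0.474, 3.089]
ft_force: [0.5, -0.2, -1.2]
grip_width: 0.029
finger_force: 40.0
```

Call:
drive_tool(
  increments=[
    [0.02, 0.001, 0, 0.002, 0],
    [0.02, 0, 0, 0, 0],
  ],
)

```text
time_s: 32.52
position: [0.5425, -0.2856, 0.0274]
orientation: [3.115, 0.476, 3.089]
ft_force: [-1.5, 0.0, 5.0]
grip_width: 0.0292
finger_force: 39.1
```

Call:
drive_tool(
  increments=[
    [0.02, 0.0005, 0, 0.0015, 0],
    [0.02, 0, 0, 0, 0],
  ],
)

```text
time_s: 32.78
position: [0.543, -0.2856, 0.0266]
orientation: [3.116, 0.477, 3.09]
ft_force: [-7.3, -0.4, 14.6]
grip_width: 0.0293
finger_force: 40.2
```

Contact. I'll release slowly to a modest opening, back out along the tool axis and retreat.

Call:
drive_tool(
  increments=[
    [0.035, 0, 0, -0.001, 0],
    [0.05, 0, 0, 0, 0],
    [0.06, 0, 0, 0, 0],
    [0.06, 0, 0, 0, 0],
    [0.06, 0, 0, -0.02, 0],
    [0.06, 0, 0, -0.04, 0],
    [0.06, 0, 0, -0.05, 0],
    [0.06, 0, 0, -0.05, 0],
    [0.06, 0, 0, -0.05, 0],
    [0.06, 0, 0, 0, 0],
    [0.06, 0, 0, 0, 0],
  ],
)

```text
time_s: 34.15
position: [0.4479, -0.2871, 0.2059]
orientation: [3.116, 0.472, 3.088]
ft_force: [-0.4, 0.1, 0.3]
grip_width: 0.0596
finger_force: 0.0
```

```bash
python3 -c "
from h import *
s,M=st()
i2,d2=env.get_image('top');im,d=env.get_image('side')
b=im[250:400,300:500]; a=i2[180:330,360:560]
cv2.imwrite('pics/s8.png',np.hstack([cv2.resize(b,(400,300)),cv2.resize(a,(400,300))]))
uv,P=cloud('side',d,340,270,460,390);m=(P[:,2]>.045)&(P[:,2]<.08)&(P[:,0]>.4)&(P[:,0]<.65)&(P[:,1]<-.2)&(P[:,1]>-.36);print(len(P[m]),P[m].min(0),P[m].max(0),np.median(P[m],axis=0))
"
```

```text
34.15 q [ 1.686   0.5404 -1.2564  2.1423  0.6061  0.4582  1.6093] 
p [ 0.4479 -0.2871  0.2059] rpy deg [178.538   27.0669 176.9336] 
x [-0.8892  0.0476 -0.455 ] y [0.0419 0.9989 0.0227] z [ 0.4556  0.0011 -0.8902] tilt 27.10336583563983 F [-0.4227  0.0665  0.347 ] 0.05963092683002392 0.0
335 [ 0.5125 -0.3019  0.0452] [ 0.5771 -0.2722  0.0565] [ 0.5423 -0.29    0.0516]
```

View pics/s8.png

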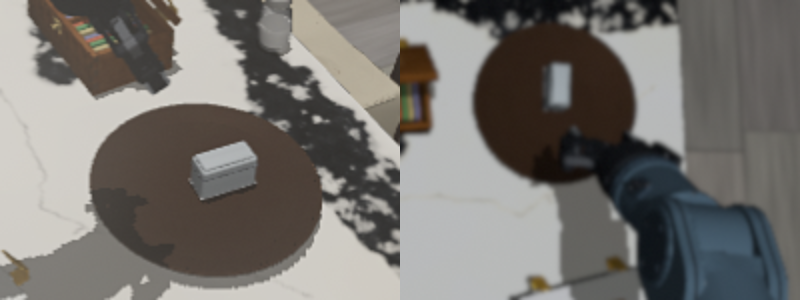

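The tin stands upright on the saucer at about (0.545, -0.287), roughly 18 mm from its centre, and the gripper is clear of it. I'll hand in.

```bash
python3 -c "
from rig import env
print(env.hand_in())"
```

```text
the job is handed in; nothing more can be done
None
```

I found the tin in the left box and stood it upright on the saucer, about 18 mm from the centre by my measurement. I handed the job in at about 34 s; the hand-in returned no verdict. Both lids are open, and I never saw the tea light, so I assumed it was in the right box, where the camera showed only tea bags.

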